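# Set up a stepped shaft on vee blocks for a run-out check

### The arm

A 7-joint arm with a two-finger parallel gripper is mounted at the origin on the work surface; the furniture and walls round the work are solid. World frame = base frame: x ahead of the robot, y to its left, z up, the work surface at z = 0. Lengths are in m, angles in rad, forces in N, time in s.
With the tool pointing down it reaches from about 0.4 to 0.85 m from the base axis. Payload 10.4 kg.
Tool frame: the origin (TCP) lies midway between the tips of the shut fingers; the grasp point (between the pads) lies 19 mm behind it; z points along the fingers, y is the line along which they close (so a half turn about z gives the same grasp; the last joint's range is limited). The gripper opens to 87 mm and grips with 3 to 60 N. Pads are 19 mm wide; open, the fingers measure 117 mm over their backs; the gripper's body (75 mm by 190 mm) begins 51 mm behind the grasp point.
Start: joints at [1.166, 0.332, -0.065, 1.46, 0.022, 1.35, -0.088], TCP at [0.233, -0.58, 0.223] pointing down, gripper open.
Joint ranges: [-2.6, 2.6], [-0.5, 2.12], [-1.47, 1.34], [0.16, 2.42], [-1.27, 4.41], [0.06, 2.06], [-2.6, 2.6]. Speed limits (rad/s): [2.22, 2.22, 2.79, 2.79, 3.14, 3.14, 3.14].

### API

Orientations are given as a unit quaternion [x, y, z, w].
In Python, from bench import r gives the robot as it stands.
- The arm moves only by the tool move_arm, never from a script. Its argument "targets" is a list of rows, each a list of 3 entries, a list of its own where there are three numbers: the shift along the tool's x, y, z in cm, then the turn, a rotation vector about the tool's x, y, z in rad, then the opening in per cent of the stroke, from 0 (shut) to 100 (fully open). In form: [[[x, y, z], [wx, wy, wz], gripper], ...]. A call has 1 to 20 rows; each row shifts and turns the commanded pose from where the row before left it, along the tool's axes as they then stand; what a row does not reach is not made up. A row lasts 1/8 s, in which the tool goes at most 62.5 mm and 10.7 degrees, less where a joint would pass 70% of its speed; a pose out of reach is approached as far as the arm can. A call with a gripper value outside its range is refused whole. The fingers move at their own pace and stop on an object; "grip_force" is the grip in N (left out, the last holds). Time passes only in rows, so rows that do not move let the fingers close. It gives the time, the measured TCP pose, the force, the opening and the grip force at its end, in the units of the state.
- r.read_state(): the state, without advancing time (a new reading comes with each control period).
- r.camera(name): name is "side" or "top" or "wrist"; returns a dict with "image" (400x640x3 uint8, blue, green, red), "vertical_fov" (degrees; the focal length in pixels is half the picture's height over the tangent of half this angle, whatever the lens; pixels are square), "cx", "cy" (the principal point, pixels), "cam_to_world" (4x4, takes a point from camera to world coordinates). Camera axes: x right, y down, z forward; pixel columns grow to the right and rows downward; lengths in m; the calibration is good to about 2 mm. A picture is of the moment at which its call begins. There is no depth.
- r.close_job(): hands the job in; it is judged then, once.
The state is a dict: "time": time; "joint_positions": joint angles; "joint_vel": joint speeds; "joint_torque": joint torques, N m; "ee_pos": TCP position; "eef_rot": TCP orientation; "ft_force": force on the tool from outside, world axes, zero at the start; "torque": the same for the moment, N m; "width": finger opening in m; "grip_force": force on a finger pad.
Only numpy, scipy, OpenCV 4.12 (cv2) and the standard library are available. Lean on these libraries where they do the work, as an engineer would, in place of code of your own. Each camera call takes 0.05 s, during which the arm holds its last target. There are 200 camera calls.

### The job

Set up the run-out check on the inspection plate: stand the bright low vee block and the black tall vee block on the plate's long centre line and lay the stepped shaft level in their vees along that line, the middle of its thick journal in the low block with its end close up to the brass stop (within a centimetre), the middle of its thin journal in the tall block. Last of all, stand the dial gauge on the plate on the far side of the shaft, arm square across it, so that the stylus rests lightly pressed in on top of the shaft's fat middle. Never tip the gauge over or jam its stylus right in.

Things in the scene. Friction and masses are not known exactly. Their poses are not given: they have to be found in the camera images.
- plate_mid (a point): Fixed inspection plate, grey ground top, 264 x 150 x 18 mm. Point: on its top, middle of the scribed long centre line. y along that line (leftwards), x away from the robot, z up. The top spans x -45 to 105, y -132 to 132 mm. Scribed cross lines at y = +-50 mm suit the blocks' middles; the small cross at x = 60, y = 0 suits the gauge's column.
- stop: Brass stop pillar, fixed on the plate's centre line 100 mm from its middle, at the left or the right end (a black cap screw 15 mm high is at the other). Origin: centre of its underside, on the plate's top. 28 mm in diameter (foot 34 mm, up to 9 mm high), 58 mm high.
- low_vee_mid (a point): Low vee block, loose, bright ground steel, 0.45 kg: 38 mm along its vee (x), 50 mm across (y), 40 mm high (z). Point: its centre, 20 mm above its underside. 90 degree vee on top, mouth 36 mm wide, faces meet 22 mm up; the thick journal's axis then lies 47.5 mm above the underside. Either way round is the same. Grip the flat faces at y = +-25 mm.
- tall_vee_mid (a point): Tall vee block, loose, black, 0.5 kg: 38 mm along its vee (x), 50 mm across (y), 53 mm high (z). Point: its centre in plan, 25 mm above its underside. 90 degree vee on top, mouth 36 mm wide, faces meet 34.8 mm up; the thin journal's axis then lies 47.5 mm above the underside. Either way round is the same. Grip the flat faces at y = +-25 mm.
- shaft_mid (a point): Stepped shaft, loose, bright steel, 0.5-0.75 kg, 160 mm long along its y. Point: on its axis, half-way along. y -80 to -22 mm: thick journal, 36 mm diameter; -22 to 22: fat middle, 42 mm (grip here); 22 to 80: thin journal, 18 mm. Starts level on the wooden rest, axis 47.5 mm above the bench. It may roll about y, so its x and z axes turn.
- rest: Fixed wooden rest that holds the shaft at the start, 62 (x) x 150 (y) mm, origin at the centre of its underside. Board 12 mm high; two notched cheeks across it at y = -60 mm (38 mm high) and +60 mm (50 mm high), 14 mm thick, 56 mm wide. Between them the shaft's middle is free.
- gauge_grip (a point): Dial gauge on a stand, loose, 0.75 kg. Point: middle of the aluminium knob on its column, 152 mm above its underside; knob 24 mm diameter, 38 mm high: grip it at its +y and -y sides. Black base x -28 to 36, y -26 to 26 mm, 22 mm high. Dial (42 mm, top at 141 mm) over x = -60 mm, y = 0; below it the red stylus points down, tip 64.5 mm up when free.
- plunger (a joint): Gauge stylus travel in m: 0 free, grows as it is pressed in, hard stop at 0.010. Spring 0.3 N at first, 0.9 N at 0.004. With the gauge standing on the plate, stylus over the crown of the laid shaft (68.5 mm above the plate), it reads 0.004 without any push.
Mind the look-alikes: they are no part of the job. Of the things that look like the part that bears tall_vee_mid, the larger one is meant.

How it is judged:
On the way:
1. the shaft lies level in the two vees, thick end at the stop, while the gauge still stands clear of it (y of low_vee_mid in the frame of shaft_mid between -0.062 and -0.038 m and y of tall_vee_mid in the frame of shaft_mid between 0.038 and 0.062 m and angle between the x axis of each of low_vee_mid, tall_vee_mid and the y axis of plate_mid, either way round below 0.15 rad and angle between each of low_vee_mid, tall_vee_mid's own z axis and vertical below 0.05 rad and angle between shaft_mid's own y axis and vertical between 1.5408 and 1.6008 rad and z of shaft_mid in the frame of plate_mid between 0.0445 and 0.0505 m and x of shaft_mid in the frame of plate_mid between -0.012 and 0.012 m and angle between the y axis of shaft_mid and the y axis of plate_mid, either way round below 0.12 rad and horizontal distance between shaft_mid and stop below 0.11 m and y of stop in the frame of shaft_mid below -0.085 m and horizontal distance between gauge_grip and shaft_mid above 0.12 m), for 0.2 s.
At the end, for the whole second after the job is handed in: Blocks square (0.15 rad), centres 38-62 mm from mid-shaft under their own journals; shaft level (0.03 rad), over the centre line (12 mm, 0.12 rad), thick end at most 16 mm from the stop; gauge upright beyond, square (0.15), stylus within 8 mm of the crown, 12 mm of mid-shaft, pressed 1.5-7 mm (y of low_vee_mid in the frame of shaft_mid between -0.062 and -0.038 m and y of tall_vee_mid in the frame of shaft_mid between 0.038 and 0.062 m and angle between the x axis of each of low_vee_mid, tall_vee_mid and the y axis of plate_mid, either way round below 0.15 rad and angle between each of low_vee_mid, tall_vee_mid's own z axis and vertical below 0.05 rad and angle between shaft_mid's own y axis and vertical between 1.5408 and 1.6008 rad and z of shaft_mid in the frame of plate_mid between 0.0445 and 0.0505 m and x of shaft_mid in the frame of plate_mid between -0.012 and 0.012 m and angle between the y axis of shaft_mid and the y axis of plate_mid, either way round below 0.12 rad and horizontal distance between shaft_mid and stop below 0.11 m and y of stop in the frame of shaft_mid below -0.085 m and x of shaft_mid in the frame of gauge_grip between -0.068 and -0.052 m and y of shaft_mid in the frame of gauge_grip between -0.012 and 0.012 m and x of gauge_grip in the frame of plate_mid above 0.04 m and angle between the x axis of gauge_grip and the x axis of plate_mid, either way round below 0.15 rad and angle between gauge_grip's own z axis and vertical below 0.04 rad and z of gauge_grip in the frame of plate_mid below 0.156 m and value of joint plunger between 0.0015 and 0.007 m); the robot touches nothing.
It fails at once if the gauge is tipped over (more than 0.6 rad) (angle between gauge_grip's own z axis and vertical above 0.6 rad).
It fails at once if the stylus is jammed right in (9 mm or more) (value of joint plunger above 0.009 m).
It also fails if it takes over 112 s, if anything falls off the work surface, if the arm or the gripper's body presses on something with over 40 N, if the wrist force passes 120 N, or if a joint passes its speed limit or range.

## Working session

There is one attempt and no reset: what is moved stays moved. The work goes in short steps, Python scripts to look and compute and a tool call to move; the robot and the scene stay as the last step left them, time stands still between calls to the robot, and variables do not carry over. Pictures are saved under pics/ and viewed, at most 14 in all, crops included, and the job is handed in when it is done.

Besides the shell and the picture viewer there is one more tool, called after ">>>" as name([rows], argument=value, ...), one row to a line, values as JSON. move_arm: Moves the arm, as the interface text tells. Its arguments: {"type":"object","properties":{"targets":{"type":"array"},"grip_force":{"type":"number"}},"required":["targets"]}

```bash
mkdir -p pics; ls; cat > h.py <<'E'
import numpy as np, cv2, json
from bench import r
from scipy.spatial.transform import Rotation as R
def cam(n,save=None):
    c=r.camera(n)
    if save: cv2.imwrite(f'pics/{save}.png',c['image'])
    return c
def ray(c,u,v):
    f=200/np.tan(np.radians(c['vertical_fov'])/2); T=np.array(c['cam_to_world'])
    d=T[:3,:3]@np.array([(u-c['cx'])/f,(v-c['cy'])/f,1]); return T[:3,3],d
def onz(c,u,v,z):
    o,d=ray(c,u,v); return o+d*(z-o[2])/d[2]
def proj(c,p):
    f=200/np.tan(np.radians(c['vertical_fov'])/2); T=np.array(c['cam_to_world'])
    q=T[:3,:3].T@(np.array(p)-T[:3,3]); return np.array([c['cx']+f*q[0]/q[2],c['cy']+f*q[1]/q[2]])
def st():
    s=r.read_state(); print('t',s['time'],'p',np.round(s['ee_pos'],4),'R',np.round(R.from_quat(s['eef_rot']).as_matrix(),3).tolist(),'w',s['width'],'f',np.round(s['ft_force'],1)); return s
E
python3 - <<'E'
from h import *
for n in('top','side'):
    c=cam(n,n+'0'); print(n,c['vertical_fov'],c['cx'],c['cy'],np.round(c['cam_to_world'],3).tolist())
st()
E
```

```text
pics
top 47.38239753117941 317.8181854502231 203.0948119397388 [[-0.007, -0.992, 0.124, 0.328], [-1.0, 0.007, -0.005, -0.135], [0.004, -0.124, -0.992, 1.244], [0.0, 0.0, 0.0, 1.0]]
side 49.65625041142443 311.6842154986381 202.89779922694441 [[-0.992, -0.056, 0.112, 0.361], [-0.124, 0.553, -0.824, 0.728], [-0.016, -0.831, -0.556, 0.695], [0.0, 0.0, 0.0, 1.0]]
t 0.1 p [ 0.2327 -0.5797  0.2219] R [[0.928, 0.373, -0.001], [0.373, -0.928, 0.001], [-0.0, -0.001, -1.0]] w 0.08701592875510991 f [1.  0.1 0.5]
```

View pics/top0.png

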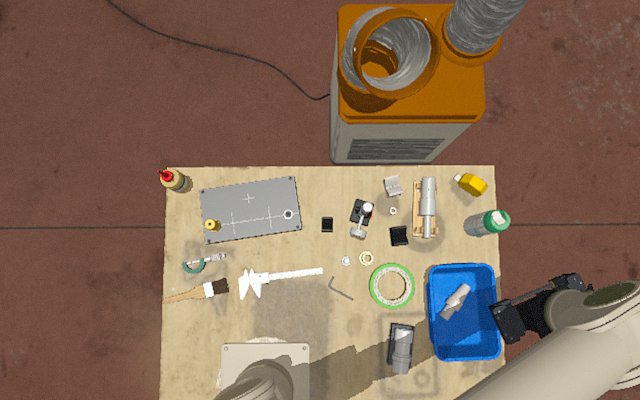

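View pics/side0.png

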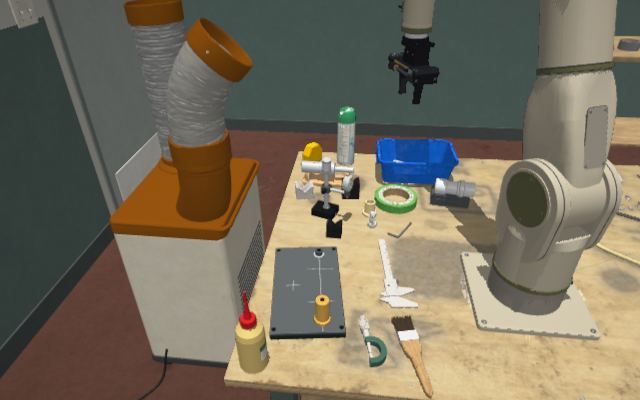

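```bash
python3 - <<'E'
import cv2
i=cv2.imread('pics/top0.png')
cv2.imwrite('pics/c1.png',cv2.resize(i[160:260,190:450],(780,300),interpolation=cv2.INTER_CUBIC))
E
```

```text
(no output)
```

View pics/c1.png

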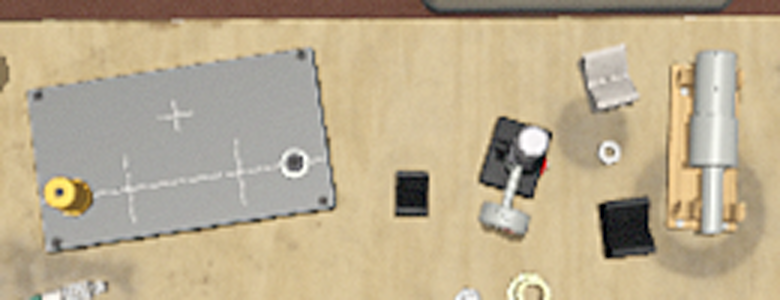

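```bash
python3 - <<'E'
from h import *
c=cam('top'); g=lambda n,x,y,z: print(n,np.round(onz(c,190+x/3,160+y/3,z),3))
g('stop',62,190,.076);g('screw',294,163,.033)
for n,x,y in(('TL',29,92),('TR',312,47),('BR',335,208),('BL',48,252),('l1',120,189),('l2',270,167),('l3',128,188),('l4',240,171),('cross',175,116)): g(n,x,y,.018)
g('tall',626,227,.053);g('low',610,77,.04);g('knob',533,139,.171);g('base',515,155,.022);g('dial',503,218,.141)
g('shThickEnd',716,55,.05);g('fat',714,140,.068);g('thinEnd',711,230,.056);g('small',412,193,.04)
w=r.camera('wrist'); s=r.read_state(); M=R.from_quat(s['eef_rot']).as_matrix(); T=np.array(w['cam_to_world'])
print(w['vertical_fov'],w['cx'],w['cy'],np.round(M.T@T[:3,:3],3).tolist(),np.round(M.T@(T[:3,3]-s['ee_pos']),4))
E
```

```text
stop [0.424 0.135 0.076]
screw [ 0.45  -0.061  0.033]
TL [0.518 0.18  0.018]
TR [ 0.558 -0.076  0.018]
BR [ 0.411 -0.097  0.018]
BL [0.373 0.159 0.018]
l1 [0.429 0.096 0.018]
l2 [ 0.448 -0.039  0.018]
l3 [0.43  0.089 0.018]
l4 [ 0.445 -0.012  0.018]
cross [0.495 0.047 0.018]
tall [ 0.39  -0.351  0.053]
low [ 0.525 -0.343  0.04 ]
knob [ 0.454 -0.258  0.171]
base [ 0.457 -0.259  0.022]
dial [ 0.394 -0.236  0.141]
shThickEnd [ 0.542 -0.436  0.05 ]
fat [ 0.464 -0.427  0.068]
thinEnd [ 0.387 -0.424  0.056]
small [ 0.422 -0.166  0.04 ]
66.98463547449829 318.97448427153296 204.4207048409197 [[-0.0, -0.955, -0.295], [1.0, 0.0, -0.001], [0.001, -0.295, 0.955]] [ 0.0814  0.0014 -0.1621]
```

>>> move_arm([
  [[0,0,-5],[0,0,0],100],
  [[0,0,-5],[0,0,0],100],
  [[0,0,-5],[0,0,0],100],
  [[4,-2,-2],[0,0,0],100],
  [[5,-2,0],[0,0,0],100],
  [[5,-2,0],[0,0,0],100],
  [[5,-2,0],[0,0,0],100],
  [[5,-2,0],[0,0,0],100],
  [[5,-2,0],[0,0,0],100],
  [[5,-2,0],[0,0,0],100],
  [[0,0,0],[0,0,0.18],100],
  [[0,0,0],[0,0,0.18],100],
  [[0,0,0],[0,0,0.02],100],
  [[0,0,0],[0,0,0],100],
  [[0,0,0],[0,0,0],100],
])

```text
time: 2.08
ee_pos: [0.4961, -0.3235, 0.3925]
eef_rot: [1.0, 0.002, 0.0, 0.0]
ft_force: [-0.4, -0.9, 0.3]
width: 0.0872
grip_force: 0.0
```

```bash
python3 - <<'E'
from h import *
st(); c=cam('wrist','w1'); np.savez('w1',T=c['cam_to_world'])
E
```

```text
t 2.075 p [ 0.4961 -0.3235  0.3925] R [[1.0, 0.004, 0.0], [0.004, -1.0, -0.0], [0.0, 0.0, -1.0]] w 0.08721418198471304 f [-0.4 -0.9  0.3]
```

View pics/w1.png

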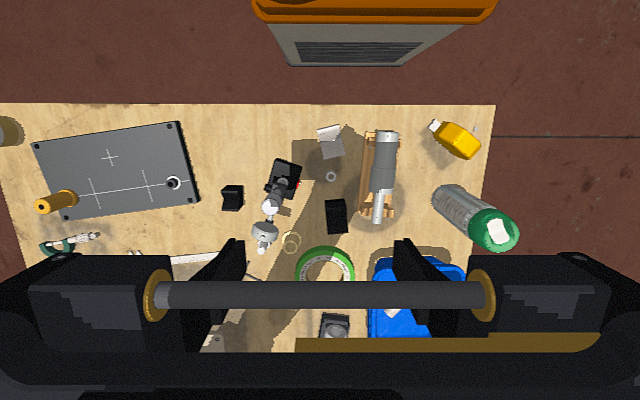

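>>> move_arm([
  [[-1,1,4.6],[0,0,0],100],
  [[-1,1,4.6],[0,0,0],100],
  [[-0.6,1,4.6],[0,0,0],100],
  [[0,0,0],[0,0,0],100],
  [[0,0,0],[0,0,0],100],
])

```text
time: 2.75
ee_pos: [0.4713, -0.3533, 0.2567]
eef_rot: [1.0, 0.001, 0.001, 0.001]
ft_force: [0.6, 0.6, 0.7]
width: 0.087
grip_force: 0.0
```

```bash
python3 - <<'E'
from h import *
st(); c=cam('wrist','w2'); np.savez('w2',T=c['cam_to_world'])
cv2.imwrite('pics/w2c.png',cv2.resize(c['image'][40:260,170:500],(792,528),interpolation=cv2.INTER_CUBIC))
E
```

```text
t 2.75 p [ 0.4713 -0.3533  0.2567] R [[1.0, 0.003, 0.002], [0.003, -1.0, -0.001], [0.002, 0.001, -1.0]] w 0.08702643518999204 f [0.6 0.6 0.7]
```

View pics/w2c.png

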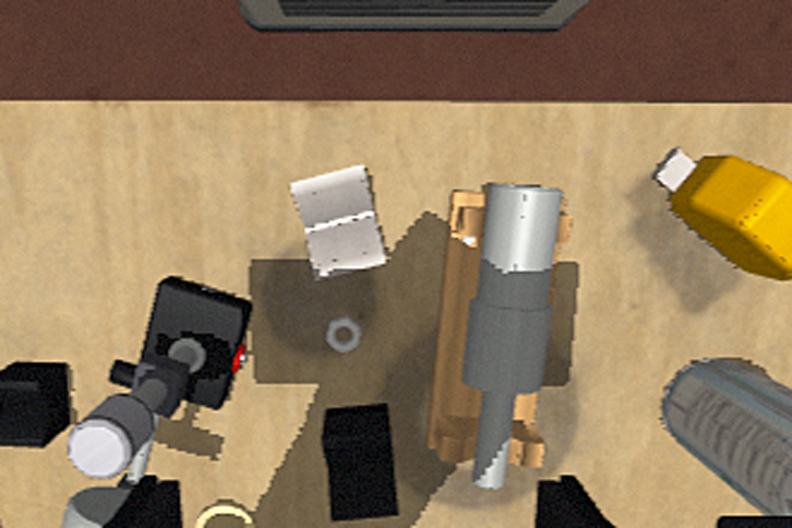

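```bash
python3 - <<'E'
from h import *
a=cv2.imread('pics/w2.png')[190:275,290:350]; b=cv2.imread('pics/top0.png')[218:255,380:420]
f=lambda i,s: cv2.resize(np.clip(255*(i/90.)**.5,0,255).astype('uint8'),s,interpolation=cv2.INTER_CUBIC)
cv2.imwrite('pics/w2d.png',np.hstack([f(a,(360,510)),f(b,(420,510))]))
E
```

```text
(no output)
```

View pics/w2d.png

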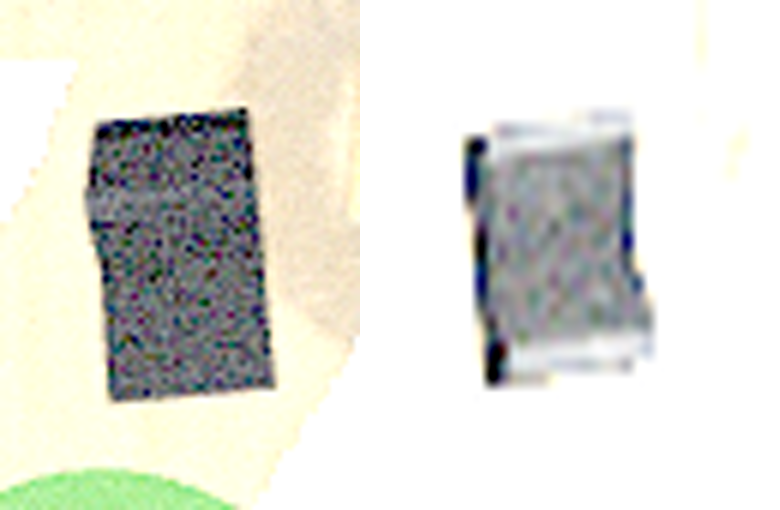

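```bash
cat >> h.py <<'E'
E
python3 - <<'E'
from h import *
c=r.camera('wrist'); s=r.read_state(); print(np.round(s['joint_positions'],3))
def pts(P,z,f,n):
    Q=np.array([onz(c,*f(*p),z)[:2] for p in P]); print(n,np.round(Q,4).tolist(),'mean',np.round(Q.mean(0),4)); return Q
f1=lambda x,y:(170+x/2.4,40+y/2.4); f2=lambda x,y:(290+x/6,190+y/6)
ax=lambda d: np.round(np.arctan2(-d[0],d[1]) if d[1]>0 else np.arctan2(d[0],-d[1]),3)
Q=pts([(291,184),(366,166),(318,277),(386,263)],.04,f1,'low'); print(ax(Q[1]-Q[0]),ax(Q[3]-Q[2]))
Q=pts([(303,230),(372,214)],.022,f1,'lowvee'); print(ax(Q[1]-Q[0]))
Q=pts([(88,190),(258,180),(108,400),(273,387)],.053,f2,'tall'); print(ax(Q[1]-Q[0]),ax(Q[3]-Q[2]))
pts([(343,335)],.005,f1,'nut')
Q=pts([(466,388-60),(547,388-60)],.0475,f1,'fat'); 
pts([(467,380),(544,385)],.0475,f1,'fatlowedge'); pts([(470,300),(551,300)],.0475,f1,'fatupedge');
pts([(486,186),(560,190)],.0475,f1,'thickend');pts([(474,488),(505,490)],.0475,f1,'thinend')
E
```

```text
[ 0.751  0.245 -0.224  1.502  0.055  1.397 -1.043]
low [[0.5477, -0.3211], [0.5564, -0.3588], [0.5011, -0.3341], [0.5085, -0.3694]] mean [ 0.5284 -0.3458]
0.228 0.204
lowvee [[0.5237, -0.3254], [0.5322, -0.3623]] mean [ 0.528  -0.3439]
0.225
tall [[0.4177, -0.3364], [0.4201, -0.373], [0.3678, -0.3403], [0.3711, -0.3771]] mean [ 0.3942 -0.3567]
0.065 0.089
nut [[0.4627, -0.3464]] mean [ 0.4627 -0.3464]
fat [[0.4758, -0.4114], [0.4759, -0.4536]] mean [ 0.4759 -0.4325]
fatlowedge [[0.4476, -0.4132], [0.445, -0.4545]] mean [ 0.4463 -0.4338]
fatupedge [[0.4905, -0.4127], [0.4906, -0.4545]] mean [ 0.4906 -0.4336]
thickend [[0.5471, -0.4179], [0.5453, -0.4546]] mean [ 0.5462 -0.4362]
thinend [[0.385, -0.4201], [0.3838, -0.4375]] mean [ 0.3844 -0.4288]
```

>>> move_arm([
  [[5.7,-0.8,0],[0,0,0],78],
  [[0,0,0],[0,0,-0.18],78],
  [[0,0,0],[0,0,-0.18],78],
  [[0,0,0],[0,0,-0.18],78],
  [[0,0,0],[0,0,-0.18],78],
  [[0,0,0],[0,0,-0.18],78],
  [[0,0,0],[0,0,-0.18],78],
  [[0,0,0],[0,0,-0.18],78],
  [[0,0,0],[0,0,-0.18],78],
  [[0,0,0],[0,0,-0.18],78],
  [[0,0,0],[0,0,-0.17],78],
  [[0,0,5],[0,0,0],78],
  [[0,0,4],[0,0,0],78],
  [[0,0,0],[0,0,0],78],
  [[0,0,0],[0,0,0],78],
])

```text
time: 4.72
ee_pos: [0.5287, -0.3457, 0.1674]
eef_rot: [0.625, 0.781, 0.0, 0.002]
ft_force: [0.2, 0.3, 1.1]
width: 0.0678
grip_force: 0.0
```

```bash
python3 - <<'E'
from h import *
s=st(); print(np.round(s['joint_positions'],3)); c=cam('wrist','w3')
E
```

```text
t 4.725 p [ 0.5287 -0.3457  0.1674] R [[-0.219, 0.976, 0.003], [0.976, 0.219, -0.002], [-0.002, 0.002, -1.0]] w 0.06776705785082744 f [0.2 0.3 1.1]
[ 0.874  0.42  -0.48   1.498  0.199  1.269  0.592]
```

View pics/w3.png

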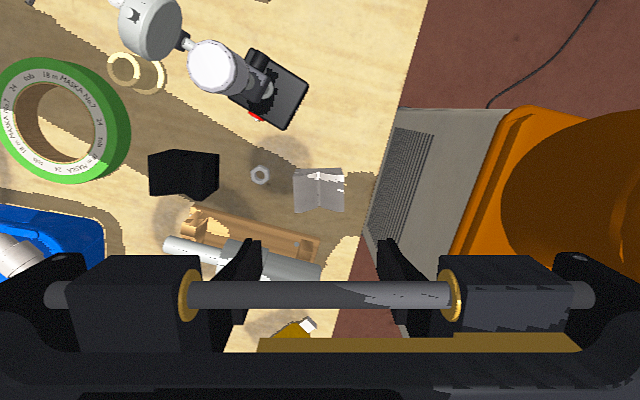

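>>> move_arm([
  [[0,0,5],[0,0,0],78],
  [[0,0,5],[0,0,0],78],
  [[0,0,4],[0,0,0],78],
  [[0,0,1.8],[0,0,0],78],
  [[0,0,0],[0,0,0],78],
  [[0,0,0],[0,0,0],40],
  [[0,0,0],[0,0,0],40],
  [[0,0,0],[0,0,0],40],
  [[0,0,0],[0,0,0],40],
  [[0,0,0],[0,0,0],40],
], grip_force=30)

```text
time: 6.02
ee_pos: [0.5281, -0.3458, 0.008]
eef_rot: [0.625, 0.781, 0.0, 0.001]
ft_force: [-0.5, 0.7, 6.5]
width: 0.0496
grip_force: 29.9
```

>>> move_arm([
  [[0,0,-5],[0,0,0],40],
  [[0,0,-5],[0,0,0],40],
  [[0,0,-5],[0,0,0],40],
  [[0,0,-5],[0,0,0],40],
  [[3,0,-3],[0,0,0],40],
  [[5,0,0],[0,0,0],40],
  [[6,0,0],[0,0,0],40],
  [[6,0,0],[0,0,0],40],
  [[6,0,0],[0,0,0],40],
  [[6,0,0],[0,0,0],40],
  [[6,0,0],[0,0,0],40],
  [[4,0,0],[0,0,0],40],
  [[2.3,-0.2,0],[0,0,0],40],
  [[0,0,0],[0,0,0.08],40],
  [[0,0,5],[0,0,0],40],
  [[0,0,5],[0,0,0],40],
  [[0,0,0],[0,0,0],40],
  [[0,0,0],[0,0,0],40],
])

```text
time: 8.28
ee_pos: [0.4289, 0.0867, 0.1381]
eef_rot: [0.655, 0.755, 0.0, 0.0]
ft_force: [0.8, 0.3, -3.4]
width: 0.0496
grip_force: 29.9
```

```bash
python3 - <<'E'
from h import *
s=st(); print(np.round(s['joint_positions'],3)); c=cam('wrist','w4')
m=np.array([.436,.037,.018]);t=.143;X=np.array([np.cos(t),np.sin(t),0]);Y=np.array([-np.sin(t),np.cos(t),0])
for n,p in(('l-',m-.05*Y),('l+',m+.05*Y),('mid',m),('cr',m+.06*X),('screw',m-.1*Y),('stoptop',m+.1*Y+[0,0,.058])): print(n,proj(c,p).round(1))
E
```

```text
t 8.275 p [0.4289 0.0867 0.1381] R [[-0.141, 0.99, 0.001], [0.99, 0.141, 0.0], [-0.0, 0.001, -1.0]] w 0.049642943124327626 f [ 0.8  0.3 -3.4]
[ 0.569  0.04  -0.872  2.001  0.035  1.114 -0.177]
l- [318.6 287.8]
l+ [318.4 197.8]
mid [318.5 244.9]
cr [377.4 244.8]
screw [318.7 327. ]
stoptop [318.2 154.1]
```

View pics/w4.png

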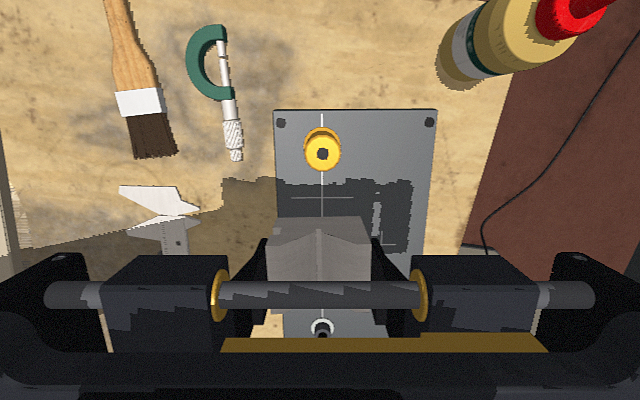

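>>> move_arm([
  [[0,0.4,4],[0,0,0],40],
  [[0,0,4],[0,0,0],40],
  [[0,0,2.5],[0,0,0],40],
  [[0,0,0.4],[0,0,0],40],
  [[0,0,0.25],[0,0,0],40],
  [[0,0,0],[0,0,0],40],
  [[0,0,0],[0,0,0],40],
])

```text
time: 9.2
ee_pos: [0.4329, 0.0869, 0.0259]
eef_rot: [0.656, 0.755, 0.0, 0.001]
ft_force: [0.4, 0.2, 0.5]
width: 0.0498
grip_force: 29.9
```

>>> move_arm([
  [[0,0,0],[0,0,0],78],
  [[0,0,0],[0,0,0],78],
  [[0,0,-3],[0,0,0],78],
  [[0,0,-5],[0,0,0],78],
  [[0,0,-5],[0,0,0],78],
  [[0,0,-5],[0,0,0],78],
  [[-3,-1,-4],[0,0,0],78],
  [[-6,-1.3,0],[0,0,0],78],
  [[-6,-1.3,0],[0,0,0],78],
  [[-6,-1.3,0],[0,0,0],78],
  [[-6,-1.3,0],[0,0,0],78],
  [[-6,-1.3,0],[0,0,0],78],
  [[-6,-1.3,0],[0,0,0],78],
  [[-4.4,-1.3,0],[0,0,0.06],78],
  [[0,0,5],[0,0,0],78],
  [[0,0,3],[0,0,0],78],
  [[0,0,0],[0,0,0],78],
  [[0,0,0],[0,0,0],78],
])

```text
time: 11.45
ee_pos: [0.3939, -0.3572, 0.1666]
eef_rot: [0.678, 0.735, 0.0, 0.001]
ft_force: [0.1, -0.2, -0.4]
width: 0.0676
grip_force: 0.0
```

```bash
python3 - <<'E'
from h import *
s=st(); print(np.round(s['joint_positions'],3)); c=cam('wrist','w5')
i=c['image'][40:290,190:460]
cv2.imwrite('pics/w5c.png',cv2.resize(np.clip(255*(i/200.)**.5,0,255).astype('uint8'),(648,600),interpolation=cv2.INTER_CUBIC))
E
```

```text
t 11.45 p [ 0.3939 -0.3572  0.1666] R [[-0.081, 0.997, 0.001], [0.997, 0.081, -0.001], [-0.001, 0.001, -1.0]] w 0.06762189938003077 f [ 0.1 -0.2 -0.4]
[ 0.998  0.191 -0.386  1.767  0.077  1.196  0.671]
```

View pics/w5c.png

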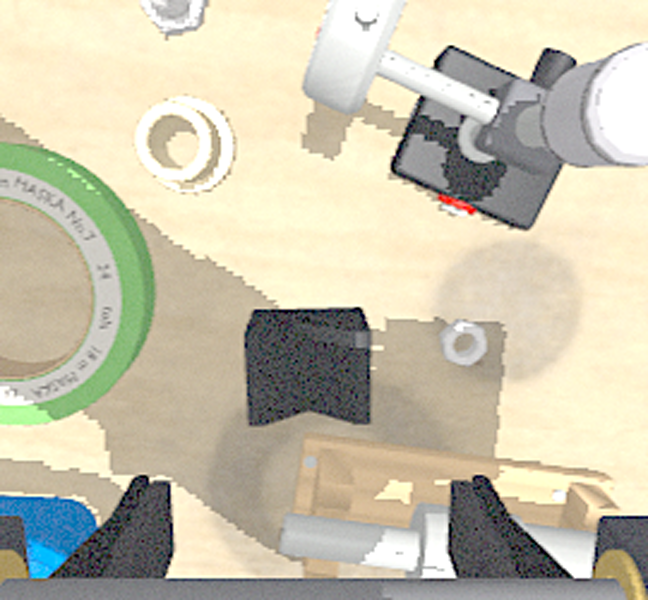

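>>> move_arm([
  [[0,0,5],[0,0,0],78],
  [[0,0,5],[0,0,0],78],
  [[0,0,4],[0,0,0],78],
  [[0,0,1.5],[0,0,0],78],
  [[0,0,0],[0,0,0],78],
  [[0,0,0],[0,0,0],40],
  [[0,0,0],[0,0,0],40],
  [[0,0,0],[0,0,0],40],
  [[0,0,0],[0,0,0],40],
  [[0,0,0],[0,0,0],40],
])

```text
time: 12.75
ee_pos: [0.3937, -0.3575, 0.0112]
eef_rot: [0.678, 0.735, -0.0, 0.001]
ft_force: [-2.1, 0.2, 8.0]
width: 0.0497
grip_force: 29.9
```

>>> move_arm([
  [[0,0,-5],[0,0,0],40],
  [[0,0,-5],[0,0,0],40],
  [[0,0,-5],[0,0,0],40],
  [[0,0,-5],[0,0,0],40],
  [[0,0,-3],[0,0,0],40],
  [[5,1.1,0],[0,0,0],40],
  [[6,1.4,0],[0,0,0],40],
  [[6,1.4,0],[0,0,0],40],
  [[6,1.4,0],[0,0,0],40],
  [[6,1.4,0],[0,0,0],40],
  [[5,1.4,0],[0,0,0],40],
  [[0,0,0],[0,0,-0.06],40],
  [[0,0,5],[0,0,0],40],
  [[0,0,5],[0,0,0],40],
  [[0,0,5],[0,0,0],40],
  [[0,0,0],[0,0,0],40],
  [[0,0,0],[0,0,0],40],
])

```text
time: 14.88
ee_pos: [0.4472, -0.0113, 0.0916]
eef_rot: [0.655, 0.755, 0.0, 0.001]
ft_force: [0.0, -0.1, -4.1]
width: 0.0502
grip_force: 29.9
```

>>> move_arm([
  [[0,0,4],[0,0,0],40],
  [[0,0,1.8],[0,0,0],40],
  [[0,0,0.3],[0,0,0],40],
  [[0,0,0.15],[0,0,0],40],
  [[0,0,0],[0,0,0],40],
  [[0,0,0],[0,0,0],40],
])

```text
time: 15.62
ee_pos: [0.4473, -0.0115, 0.0292]
eef_rot: [0.656, 0.755, 0.0, 0.001]
ft_force: [-5.1, 1.1, 7.3]
width: 0.0499
grip_force: 29.9
```

>>> move_arm([
  [[0,0,0],[0,0,0],78],
  [[0,0,0],[0,0,0],78],
  [[0,0,-3],[0,0,0],78],
  [[0,0,-5],[0,0,0],78],
  [[0,0,-5],[0,0,0],78],
  [[0,0,-5],[0,0,0],78],
  [[-3,-0.4,-5],[0,0,0],100],
  [[-6,-0.6,0],[0,0,0.17],100],
])

```text
time: 16.62
ee_pos: [0.4517, -0.1014, 0.2624]
eef_rot: [0.717, 0.697, 0.002, 0.004]
ft_force: [1.2, -1.0, -0.9]
width: 0.0805
grip_force: 0.0
```

```bash
python3 - <<'E'
from h import *
s=st(); print(np.round(s['joint_positions'],3)); c=cam('top','t2');d=cam('side','s2')
def tri(c,a,d,b):
    o,p=ray(c,*a);q,e=ray(d,*b);p/=np.linalg.norm(p);e/=np.linalg.norm(e)
    A=np.array([p,-e]).T; k=np.linalg.lstsq(A,q-o,rcond=None)[0]; P=o+k[0]*p; Q=q+k[1]*e; return np.round((P+Q)/2,3),np.round(np.linalg.norm(P-Q),3)
print(tri(c,(496,218),d,(347,110)))
w=c['image'][170:260,190:510]; x=d['image'][140:340,260:380]
cv2.imwrite('pics/s2c.png',np.vstack([cv2.resize(w,(768,216),interpolation=3),np.pad(cv2.resize(x,(228,380),interpolation=3),((0,0),(0,540),(0,0)))]))
E
```

```text
t 16.625 p [ 0.4517 -0.1014  0.2624] R [[0.027, 1.0, 0.008], [1.0, -0.027, -0.003], [-0.003, 0.008, -1.0]] w 0.0804907842082906 f [ 1.2 -1.  -0.9]
[ 0.812 -0.026 -0.669  1.782 -0.014  1.372  0.118]
(array([ 0.421, -0.556,  0.186]), np.float64(0.004))
```

View pics/s2c.png

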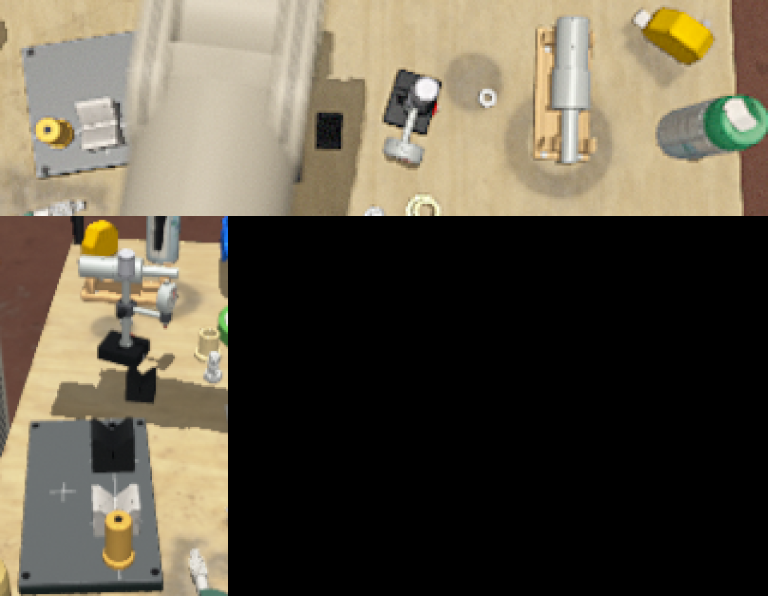

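```bash
python3 - <<'E'
from h import *
class C: pass
c=r.camera('top'); im=c['image']
print('base left',onz(c,464,226,0.0).round(3), onz(c,464,226,0.02).round(3))
print('cap edges z.17',[onz(c,u,v,.17).round(3).tolist() for u,v in((483,222),(511,222),(497,209),(497,237))])
# shaft outline
hsv=cv2.cvtColor(im,cv2.COLOR_BGR2HSV)
m=((hsv[...,1]<40)&(hsv[...,2]>60)).astype('uint8'); 
for v in (180,190,198,204,208,212,216,225,233):
    us=np.where(m[v,415:442])[0]+415; print(v,us.min() if len(us) else None,us.max() if len(us) else None,end=' | ')
vs=np.where(m[165:250,428])[0]+165; print('\nvs',vs.min(),vs.max())
E
```

```text
base left [ 0.418 -0.54   0.   ] [ 0.417 -0.534  0.02 ]
cap edges z.17 [[0.415, -0.53, 0.17], [0.415, -0.597, 0.17], [0.446, -0.565, 0.17], [0.379, -0.562, 0.17]]
180 422 434 | 190 417 434 | 198 421 434 | 204 420 435 | 208 420 435 | 212 420 435 | 216 424 431 | 225 424 430 | 233 416 430 | 
vs 177 237
```

>>> move_arm([
  [[-5.2,0.4,0],[0,0,0],80],
  [[-5.2,0.4,0],[0,0,0],80],
  [[-5.2,0.4,0],[0,0,0],80],
  [[-5.2,0.5,0],[0,0,0],80],
  [[-5.2,0.5,0],[0,0,0],80],
  [[-5.1,0.5,0],[0,0,0],80],
  [[0,0,0],[0,0,0.18],80],
  [[0,0,0],[0,0,0.18],80],
  [[0,0,0],[0,0,0.18],80],
  [[0,0,0],[0,0,0.18],80],
  [[0,0,0],[0,0,0.18],80],
  [[0,0,0],[0,0,0.18],80],
  [[0,0,0],[0,0,0.18],80],
  [[0,0,0],[0,0,0.18],80],
  [[0,0,0],[0,0,0.15],80],
  [[0,0,5],[0,0,0],80],
  [[0,0,0],[0,0,0],80],
])

```text
time: 18.9
ee_pos: [0.4661, -0.4114, 0.2042]
eef_rot: [1.0, -0.023, -0.002, -0.002]
ft_force: [-0.7, 0.2, 0.0]
width: 0.0698
grip_force: 0.0
```

```bash
python3 - <<'E'
from h import *
s=st(); print(np.round(s['joint_positions'],3)); c=cam('wrist','w6')
c2=r.camera('top'); print(onz(c2,427.9,206,.0475).round(4))
E
```

```text
t 18.9 p [ 0.4661 -0.4114  0.2042] R [[0.999, -0.046, -0.005], [-0.046, -0.999, 0.005], [-0.005, -0.004, -1.0]] w 0.06984621583543299 f [-0.7  0.2  0. ]
[ 0.834  0.351 -0.236  1.48   0.082  1.327 -1.025]
[ 0.4683 -0.4319  0.0475]
```

View pics/w6.png

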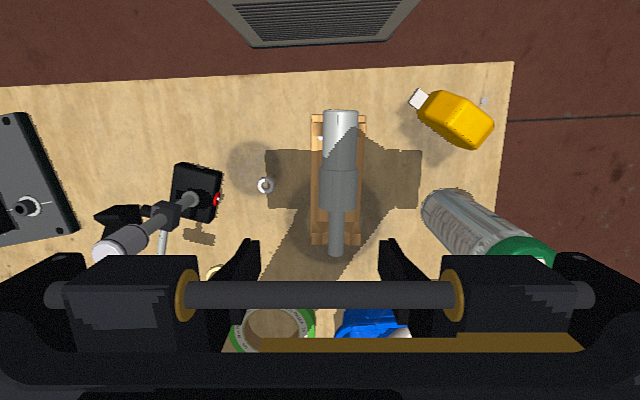

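>>> move_arm([
  [[0.4,0,4],[0,0,0],72],
  [[0,0,1.1],[-0.1,0,0],72],
  [[0,0,0],[-0.1,0,0],72],
  [[0,0,0],[0,0,0],72],
  [[0,0,0],[0,0,0],72],
])

```text
time: 19.62
ee_pos: [0.4716, -0.4146, 0.1582]
eef_rot: [0.995, -0.024, -0.002, 0.1]
ft_force: [-0.6, 0.3, -0.0]
width: 0.0624
grip_force: 0.0
```

```bash
python3 - <<'E'
from h import *
s=st(); M=R.from_quat(s['eef_rot']).as_matrix(); G=np.array([.470,-.4327,.0475])
print(M.T@(G-s['ee_pos'])*100, 'minus 1.9 in z -> z move +1.9')
E
```

```text
t 19.625 p [ 0.4716 -0.4146  0.1582] R [[0.999, -0.048, -0.008], [-0.049, -0.979, -0.198], [0.002, 0.198, -0.98]] w 0.06237300218722302 f [-0.6  0.3 -0. ]
[-0.08453122 -0.41823637 11.20812053] minus 1.9 in z -> z move +1.9
```

>>> move_arm([
  [[0,-0.4,4],[0,0,0],72],
  [[0,0,4],[0,0,0],72],
  [[0,0,3],[0,0,0],72],
  [[0,0,2],[0,0,0],72],
  [[0,0,0],[0,0,0],72],
  [[0,0,0],[0,0,0],72],
])

```text
time: 20.38
ee_pos: [0.4709, -0.4362, 0.0298]
eef_rot: [0.995, -0.024, -0.002, 0.1]
ft_force: [-0.2, 0.5, 0.7]
width: 0.0628
grip_force: 0.0
```

>>> move_arm([
  [[0,0,0],[0,0,0],30],
  [[0,0,0],[0,0,0],30],
  [[0,0,0],[0,0,0],30],
  [[0,0,0],[0,0,0],30],
  [[0,0,0],[0,0,0],30],
  [[0,0,0],[0,0,0],30],
], grip_force=45)

```text
time: 21.12
ee_pos: [0.4704, -0.4349, 0.0287]
eef_rot: [0.995, -0.024, -0.002, 0.099]
ft_force: [-1.9, 5.5, 4.6]
width: 0.041
grip_force: 45.0
```

>>> move_arm([
  [[0,0.6,-3],[0,0,0],30],
  [[0,1,-4.9],[0,0,0],30],
  [[0,1,-4.9],[0,0,0],30],
  [[0,1,-4.9],[0,0,0],30],
  [[0,0.8,-4],[0,0,0],30],
  [[0,0,0],[0.1,0,0],30],
  [[0,0,0],[0.1,0,0],30],
  [[0,0,0],[0,0,-0.1],30],
  [[0,0,0],[0,0,-0.16],30],
  [[0,0,0],[0,0,-0.16],30],
  [[0,0,0],[0,0,-0.16],30],
  [[0,0,0],[0,0,-0.16],30],
  [[0,0,0],[0,0,-0.16],30],
  [[0,0,0],[0,0,-0.16],30],
  [[0,0,0],[0,0,-0.16],30],
  [[0,0,0],[0,0,-0.16],30],
  [[0,0,0],[0,0,-0.16],30],
  [[0,0,0],[0,0,-0.16],30],
  [[0,0,0],[0,0,-0.06],30],
])

```text
time: 23.5
ee_pos: [0.4693, -0.4358, 0.2484]
eef_rot: [0.654, 0.756, -0.0, -0.001]
ft_force: [0.4, 0.4, -5.6]
width: 0.0411
grip_force: 44.9
```

```bash
python3 - <<'E'
from h import *
s=st(); print(np.round(s['joint_positions'],3)); M=R.from_quat(s['eef_rot']).as_matrix(); print(M.T@(np.array([.440,.0374,.22])-s['ee_pos'])*100)
E
```

```text
t 23.5 p [ 0.4693 -0.4358  0.2484] R [[-0.144, 0.99, -0.002], [0.99, 0.144, 0.001], [0.001, -0.002, -1.0]] w 0.04106045745166092 f [ 0.4  0.4 -5.6]
[ 1.019  0.395 -0.465  1.355  0.175  1.434  0.705]
[47.24310013  3.90428828  2.89521399]
```

>>> move_arm([
  [[4,0.4,0],[0,0,0],30],
  [[6,0.5,0],[0,0,0],30],
  [[6,0.5,0],[0,0,0],30],
  [[6,0.5,0],[0,0,0],30],
  [[6,0.5,0],[0,0,0],30],
  [[6,0.5,0],[0,0,0],30],
  [[6,0.5,0],[0,0,0],30],
  [[4.7,0.4,0],[0,0,0],30],
  [[3,0.1,2.5],[0,0,0],30],
  [[0,0,4],[0,0,0],30],
  [[0,0,0],[0,0,0],30],
  [[0,0,0],[0,0,0],30],
])

```text
time: 25.0
ee_pos: [0.4421, 0.0416, 0.1858]
eef_rot: [0.656, 0.755, 0.0, 0.0]
ft_force: [0.0, 0.2, -6.2]
width: 0.0409
grip_force: 44.9
```

```bash
python3 - <<'E'
from h import *
s=st(); c=cam('wrist','w7')
m=np.array([.44,.0374,.018]);t=.143;X=np.array([np.cos(t),np.sin(t),0]);Y=np.array([-np.sin(t),np.cos(t),0]);zz=np.array(s['ee_pos'])[2]+.019
print(X@(s['ee_pos']-m),Y@(s['ee_pos']-m))
for n,p in(('stoptop',m+.1*Y+[0,0,.058]),('end80',m+.08*Y+[0,0,zz-.018]),('screw',m-.1*Y+[0,0,.015])): print(n,proj(c,p).round(1))
d=cam('side','s7')
cv2.imwrite('pics/s7c.png',np.vstack([c['image'],np.hstack([cv2.resize(d['image'][200:360,220:400],(225,200)),np.zeros((200,415,3),'uint8')])]))
E
```

```text
t 25.0 p [0.4421 0.0416 0.1858] R [[-0.14, 0.99, 0.001], [0.99, 0.14, 0.0], [-0.0, 0.001, -1.0]] w 0.040941115742368875 f [ 0.   0.2 -6.2]
0.0026569782263513456 0.0038931685772355
stoptop [315.1  91.3]
end80 [312.  120.3]
screw [316.7 275. ]
```

View pics/s7c.png

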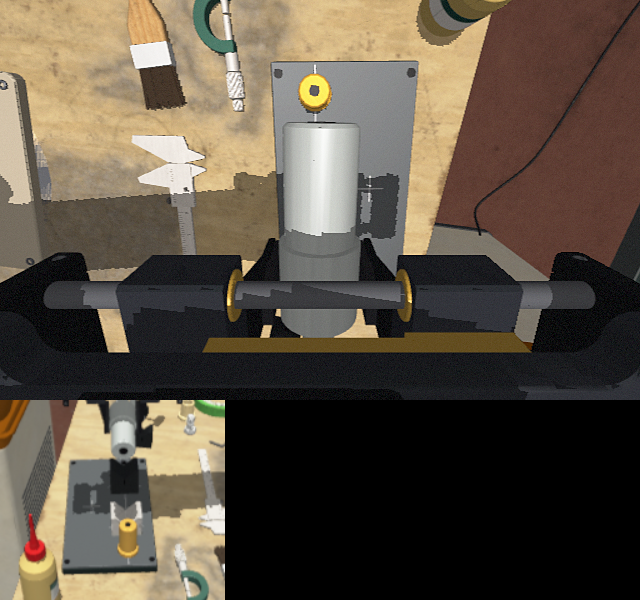

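>>> move_arm([
  [[0,-0.3,4],[0,0,0],30],
  [[0,0,4],[0,0,0],30],
  [[0,0,3],[0,0,0],30],
  [[0,0,1.5],[0,0,0],30],
  [[0,0,0.7],[0,0,0],30],
  [[0,0,0.3],[0,0,0],30],
  [[0,0,0],[0,0,0],30],
])

```text
time: 25.98
ee_pos: [0.4393, 0.0416, 0.0504]
eef_rot: [0.656, 0.755, 0.0, 0.001]
ft_force: [-0.0, 0.8, -5.6]
width: 0.0413
grip_force: 44.9
```

>>> move_arm([
  [[0,0,0.2],[0,0,0],30],
  [[0,0,0.1],[0,0,0],30],
  [[0,0,0.1],[0,0,0],30],
  [[0,0,0],[0,0,0],30],
])

```text
time: 26.48
ee_pos: [0.44, 0.0416, 0.0469]
eef_rot: [0.655, 0.755, 0.001, 0.001]
ft_force: [-2.1, -1.3, 8.8]
width: 0.0407
grip_force: 44.9
```

>>> move_arm([
  [[0,0,0],[0,0,0],50],
  [[0,0,0],[0,0,0],60],
  [[0,0,0],[0,0,0],70],
  [[0,0,-3],[0,0,0],70],
  [[0,0,-5],[0,0,0],70],
  [[0,0,-5],[0,0,0],70],
  [[0,0,-5],[0,0,0],70],
  [[-3,0,-3],[0,0,0],70],
  [[-3,0,0],[0,0,0],70],
  [[0,0,0],[0,0,0],70],
  [[0,0,0],[0,0,0],70],
])

```text
time: 27.85
ee_pos: [0.447, -0.017, 0.2555]
eef_rot: [0.655, 0.755, 0.0, -0.0]
ft_force: [0.2, -0.8, -0.6]
width: 0.0612
grip_force: 0.0
```

```bash
python3 - <<'E'
from h import *
s=st(); c=cam('wrist','w8');d=cam('side','s8')
m=np.array([.44,.0374,.018]);t=.143;X=np.array([np.cos(t),np.sin(t),0]);Y=np.array([-np.sin(t),np.cos(t),0])
for n,p in(('end80',m+.08*Y+[0,0,.0655]),('-80',m-.08*Y+[0,0,.0565]),('step22',m+.022*Y+[0,0,.0685]),('-22',m-.022*Y+[0,0,.0685])): print(n,proj(c,p).round(1))
cv2.imwrite('pics/s8c.png',np.hstack([c['image'][40:280,180:480],cv2.resize(d['image'][230:350,260:360],(400,480),interpolation=3)[120:360]]) if 0 else np.hstack([cv2.resize(c['image'][0:300,180:470],(464,480)),cv2.resize(d['image'][230:350,260:340],(320,480),interpolation=3)]))
E
```

```text
t 27.85 p [ 0.447  -0.017   0.2555] R [[-0.141, 0.99, -0.0], [0.99, 0.141, 0.0], [0.0, -0.0, -1.0]] w 0.06115923956160037 f [ 0.2 -0.8 -0.6]
end80 [319.4  54.1]
-80 [319.5 203.9]
step22 [319.4 114.4]
-22 [319.5 156.4]
```

View pics/s8c.png

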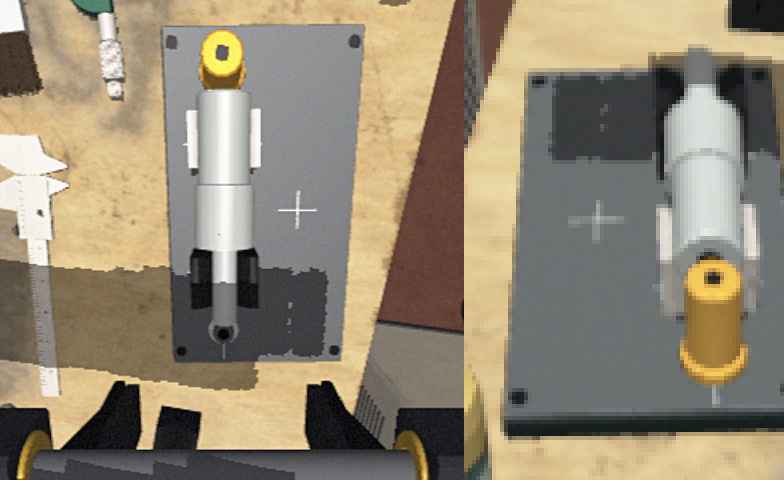

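>>> move_arm([
  [[-6,-0.7,-1],[0,0,0.17],60],
  [[0,0,0],[0,0,0.18],60],
  [[0,0,0],[0,0,0.18],60],
  [[0,0,0],[0,0,0.18],60],
  [[0,0,0],[0,0,0.18],60],
  [[0,0,0],[0,0,0.18],60],
  [[0,0,0],[0,0,0.18],60],
  [[0,0,0],[0,0,0.18],60],
  [[0,0,0],[0,0,0.18],60],
  [[0,0,0],[0,0,0.1],60],
  [[0,5.5,0],[0,0,0],60],
  [[0,6,0],[0,0,0],60],
  [[0,6,0],[0,0,0],60],
  [[0,0,0],[0,0,0.18],60],
  [[0,0,0],[0,0,0.17],60],
  [[0,0,0],[0,0,0],60],
  [[0,0,0],[0,0,0],60],
])

```text
time: 30.08
ee_pos: [0.4491, -0.2526, 0.2658]
eef_rot: [0.985, -0.171, 0.0, 0.0]
ft_force: [-0.0, 0.3, -0.3]
width: 0.0519
grip_force: 0.0
```

```bash
python3 - <<'E'
from h import *
s=st(); print(np.round(s['joint_positions'],3)); c=cam('wrist','w9');  np.savez('w9',T=c['cam_to_world'])
E
```

```text
t 30.075 p [ 0.4491 -0.2526  0.2658] R [[0.942, -0.337, 0.0], [-0.337, -0.942, -0.0], [0.0, 0.0, -1.0]] w 0.05188451227379625 f [-0.   0.3 -0.3]
[ 0.989  0.111 -0.605  1.654  0.064  1.397 -1.539]
```

View pics/w9.png

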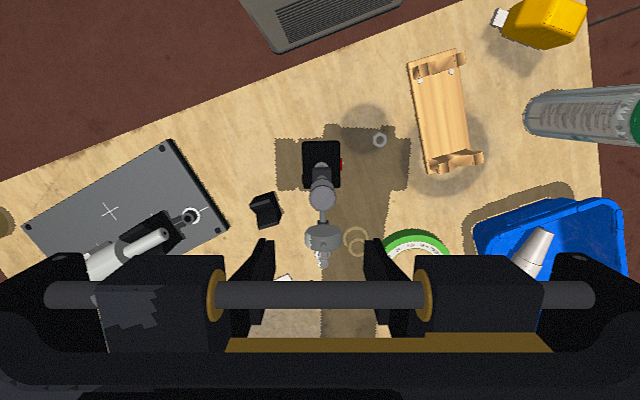

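```bash
python3 - <<'E'
from h import *
s=r.read_state(); c=r.camera('wrist'); M=R.from_quat(s['eef_rot']).as_matrix()
p=onz(c,322,195,.171); print(p, (M.T@(p-s['ee_pos'])*100).round(2))
for a,n,z in(((322,164),'base',.022),((322,236),'dial',.125)): print(n,(M.T@(onz(c,*a,z)-s['ee_pos'])*100).round(2))
i=c['image'][130:290,270:380]; cv2.imwrite('pics/w10.png',cv2.resize(i,(412,600),interpolation=3))
E
```

```text
[ 0.45871064 -0.26000168  0.171     ] [1.15 0.36 9.48]
base [ 1.39  0.49 24.38]
dial [-4.72  0.41 14.08]
```

View pics/w10.png

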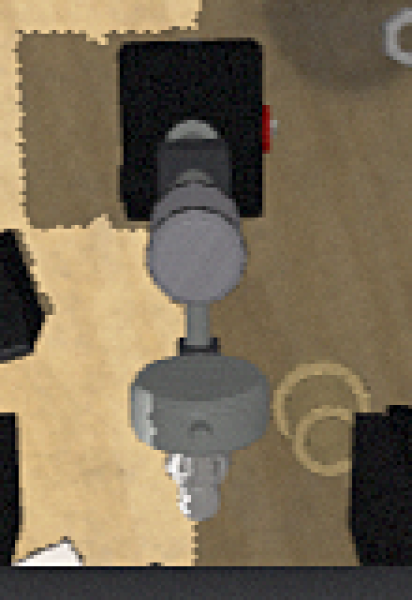

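>>> move_arm([
  [[0.9,0.4,3],[0,0,0],60],
  [[0,0,4],[0,0,0],60],
  [[0,0,4],[0,0,0],60],
  [[0,0,2.2],[0,0,0],60],
  [[0,0,0],[0,0,0],60],
  [[0,0,0],[0,0,0],45],
  [[0,0,0],[0,0,0],35],
  [[0,0,0],[0,0,0],25],
  [[0,0,0],[0,0,0],15],
  [[0,0,0],[0,0,0],15],
  [[0,0,0],[0,0,0],15],
  [[0,0,0],[0,0,0],15],
], grip_force=40)

```text
time: 31.68
ee_pos: [0.4565, -0.2598, 0.1343]
eef_rot: [0.985, -0.173, 0.0, -0.0]
ft_force: [0.5, 2.8, 5.7]
width: 0.0227
grip_force: 40.0
```

>>> move_arm([
  [[0,0,-1],[0,0,0],15],
  [[0,0,-3],[0,0,0],15],
  [[0,0,-4],[0,0,0],15],
  [[0,0,-4],[0,0,0],15],
  [[0,0,-2],[0,0,0],15],
  [[0,0,0],[0,0,-0.1],15],
  [[0,0,0],[0,0,-0.13],15],
  [[0,0,0],[0,0,-0.13],15],
  [[0,0,0],[0,0,-0.13],15],
  [[0,0,0],[0,0,0],15],
  [[0,0,0],[0,0,0],15],
])

```text
time: 33.05
ee_pos: [0.4556, -0.2601, 0.2735]
eef_rot: [0.998, 0.069, -0.0, -0.0]
ft_force: [-0.4, 0.7, -7.4]
width: 0.0231
grip_force: 40.0
```

```bash
python3 - <<'E'
from h import *
s=st(); print(np.round(s['joint_positions'],3)); c=cam('wrist','w11'); M=R.from_quat(s['eef_rot']).as_matrix()
print(M.T@(np.array([.4994,.046,.27])-s['ee_pos'])*100)
cv2.imwrite('pics/w11c.png',c['image'][60:360,120:520])
E
```

```text
t 33.05 p [ 0.4556 -0.2601  0.2735] R [[0.99, 0.138, -0.001], [0.138, -0.99, 0.0], [-0.001, -0.0, -1.0]] w 0.02311673985453865 f [-0.4  0.7 -7.4]
[ 1.016  0.136 -0.638  1.617  0.082  1.417 -1.062]
[  8.56844873 -29.70831368   0.35019892]
```

View pics/w11c.png

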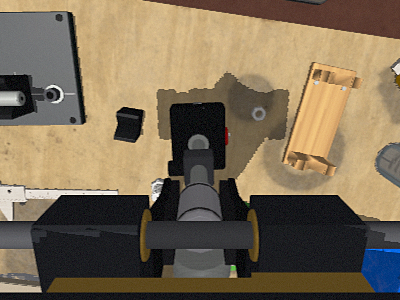

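```bash
python3 - <<'E'
from h import *
s=r.read_state(); c=r.camera('wrist'); M=R.from_quat(s['eef_rot']).as_matrix()
i=c['image']; g=i.max(2)
dark=(g<45)
for u in (298,303,308,335,339): print(u,[v for v in range(150,245) if dark[v,u]!=dark[v-1,u]])
for v in (170,180,190): print(v,[u for u in range(280,360) if dark[v,u]!=dark[v,u-1]])
for v in (162,163,164,233,235): print(v,(M.T@(onz(c,320,v,.1625)-s['ee_pos'])*100).round(2)[:2])
for u in (290,345): print(u,(M.T@(onz(c,u,180,.1625)-s['ee_pos'])*100).round(2)[:2])
E
```

```text
298 [164, 236, 240]
303 [164, 236]
308 [163, 200, 208, 217]
335 [163, 229]
339 [162, 230, 244]
170 [290, 345]
180 [290, 345]
190 [291, 345]
162 [3.76 0.21]
163 [3.67 0.21]
164 [3.58 0.21]
233 [-3.19  0.21]
235 [-3.4   0.21]
290 [ 2.09 -2.56]
345 [2.09 2.52]
```

>>> move_arm([
  [[1,-3,0],[0,0,0],15],
  [[1.5,-5,0],[0,0,0],15],
  [[1.5,-5,0],[0,0,0],15],
  [[1.5,-5,0],[0,0,0],15],
  [[1.5,-5,0],[0,0,0],15],
  [[1,-4,0],[0,0,0],15],
  [[0.6,-2.7,0],[0,0,0],15],
  [[0,0,0],[0,0,0],15],
  [[0,0,4],[0,0,0],15],
  [[0,0,3],[0,0,0],15],
  [[0,0,2],[0,0,0],15],
  [[0,0,0],[0,0,0],15],
  [[0,0,0],[0,0,0],15],
])

```text
time: 34.78
ee_pos: [0.4998, 0.0459, 0.1848]
eef_rot: [0.998, 0.07, 0.001, 0.0]
ft_force: [1.1, -0.1, -7.6]
width: 0.0229
grip_force: 40.0
```

```bash
python3 - <<'E'
from h import *
s=st(); M=R.from_quat(s['eef_rot']).as_matrix(); c=r.camera('wrist'); cv2.imwrite('pics/w12.png',c['image'])
print(M.T@(np.array([.4994,.046,.1523])-s['ee_pos'])*100, 'yaw',np.arctan2(M[1,0],M[0,0]))
# base vs cross check: dark extents of base far edge on plate
E
```

```text
t 34.775 p [0.4998 0.0459 0.1848] R [[0.99, 0.14, 0.001], [0.14, -0.99, -0.0], [0.001, 0.0, -1.0]] w 0.0228692449985227 f [ 1.1 -0.1 -7.6]
[-0.04174532 -0.01789396  3.24500938] yaw 0.14086937914024664
```

>>> move_arm([
  [[0,0,1.5],[0,0,0],15],
  [[0,0,1],[0,0,0],15],
  [[0,0,0.3],[0,0,0],15],
  [[0,0,0.15],[0,0,0],15],
  [[0,0,0.1],[0,0,0],15],
  [[0,0,0],[0,0,0],15],
  [[0,0,0],[0,0,0],15],
])

```text
time: 35.7
ee_pos: [0.4993, 0.0462, 0.1534]
eef_rot: [0.997, 0.071, 0.0, 0.0]
ft_force: [-0.4, -1.4, -6.4]
width: 0.023
grip_force: 40.0
```

>>> move_arm([
  [[0,0,0.08],[0,0,0],15],
  [[0,0,0.06],[0,0,0],15],
  [[0,0,0],[0,0,0],15],
  [[0,0,0],[0,0,0],15],
])

```text
time: 36.2
ee_pos: [0.4996, 0.0463, 0.1525]
eef_rot: [0.997, 0.071, 0.0, 0.0]
ft_force: [-3.2, 0.7, 5.7]
width: 0.0229
grip_force: 40.0
```

Base is on the plate. I'll release and retreat straight up.

>>> move_arm([
  [[0,0,0],[0,0,0],30],
  [[0,0,0],[0,0,0],40],
  [[0,0,0],[0,0,0],55],
  [[0,0,0],[0,0,0],60],
  [[0,0,-2],[0,0,0],60],
  [[0,0,-4],[0,0,0],60],
  [[0,0,-4],[0,0,0],60],
  [[0,0,-4],[0,0,0],60],
  [[-3,3,0],[0,0,0],60],
  [[-3,5,0],[0,0,0],60],
  [[0,5,0],[0,0,0],60],
  [[0,0,0],[0,0,0],60],
  [[0,0,0],[0,0,0],60],
])

```text
time: 37.83
ee_pos: [0.4582, -0.0903, 0.2918]
eef_rot: [0.997, 0.071, 0.0, -0.0]
ft_force: [0.9, 0.9, 0.3]
width: 0.0517
grip_force: 0.0
```

```bash
python3 - <<'E'
from h import *
s=st(); c=cam('wrist','w13'); d=cam('side','s13'); t=cam('top','t13')
m=np.array([.44,.0374,.018]);a=.143;X=np.array([np.cos(a),np.sin(a),0]);Y=np.array([-np.sin(a),np.cos(a),0])
P={'dialtop':m+[0,0,.141],'knobtop':m+.06*X+[0,0,.171],'base':m+.064*X+[0,0,.022],'bFL':m+.096*X+.026*Y+[0,0,.022],'bFR':m+.096*X-.026*Y+[0,0,.022],'red':m+[0,0,.072]}
for k,n in((c,'wrist'),(d,'side'),(t,'top')): print(n,{q:proj(k,p).round(0).tolist() for q,p in P.items()})
for k,n in((c,'wrist'),(d,'side'),(t,'top')):
    im=k['image'];g=im.max(2)
    h=cv2.cvtColor(im,cv2.COLOR_BGR2HSV)
    u0,v0=proj(k,P['base']).astype(int); w=55
    sub=(g[max(0,v0-w):v0+w,max(0,u0-w):u0+w]<50).astype('uint8')
    N,l,st_,ce=cv2.connectedComponentsWithStats(sub)
    for j in np.argsort(-st_[1:,4])[:3]+1: print(n,'dark',(st_[j]+[max(0,u0-w),max(0,v0-w),0,0,0]).tolist(),(ce[j]+[max(0,u0-w),max(0,v0-w)]).round(1))
    u1,v1=proj(k,P['red']).astype(int); rd=((h[...,0]<8)|(h[...,0]>172))&(h[...,1]>150)&(h[...,2]>90)
    ys,xs=np.where(rd[max(0,v1-30):v1+30,max(0,u1-30):u1+30]); print(n,'red',len(xs),(xs.mean()+max(0,u1-30),ys.mean()+max(0,v1-30)) if len(xs) else None)
E
```

```text
t 37.825 p [ 0.4582 -0.0903  0.2918] R [[0.99, 0.142, 0.0], [0.142, -0.99, 0.001], [0.0, -0.001, -1.0]] w 0.05170663173125221 f [0.9 0.9 0.3]
wrist {'dialtop': [191.0, 195.0], 'knobtop': [167.0, 137.0], 'base': [221.0, 125.0], 'bFL': [198.0, 100.0], 'bFR': [239.0, 99.0], 'red': [213.0, 181.0]}
side {'dialtop': [320.0, 232.0], 'knobtop': [289.0, 221.0], 'base': [290.0, 276.0], 'bFL': [275.0, 285.0], 'bFR': [276.0, 269.0], 'red': [320.0, 258.0]}
top {'dialtop': [244.0, 214.0], 'knobtop': [238.0, 187.0], 'base': [248.0, 194.0], 'bFL': [236.0, 184.0], 'bFR': [256.0, 181.0], 'red': [248.0, 216.0]}
wrist dark [198, 103, 51, 50, 836] [227.3 131.2]
wrist dark [238, 152, 37, 18, 453] [258.4 161. ]
wrist dark [229, 94, 20, 1, 20] [238.5  94. ]
wrist red 0 None
side dark [278, 270, 30, 23, 556] [291.8 281.9]
side dark [326, 221, 16, 17, 237] [333.9 229.2]
side dark [325, 246, 6, 18, 47] [328.4 253.2]
side red 0 None
top dark [241, 202, 1, 1, 1] [241. 202.]
top dark [222, 241, 1, 1, 1] [222. 241.]
top red 0 None
```

```bash
python3 - <<'E'
from h import *
s=r.read_state(); c=r.camera('wrist'); im=c['image']; g=im.max(2).astype(int)
m=np.array([.44,.0374,.018]);a=.143;X=np.array([np.cos(a),np.sin(a),0]);Y=np.array([-np.sin(a),np.cos(a),0])
pl=lambda u,v,z: [(np.array([X,Y])@(onz(c,u,v,z)-m)*1000).round(1).tolist()]
print('base far edge col 205,215,230:',[g[94:110,u].tolist() for u in(208,228)])
print('row115 L/R',g[115,190:206].tolist(),g[115,230:250].tolist())
print('knob row137',g[137,145:190:2].tolist()); print('knob col167',g[115:165:2,167].tolist())
# crowns: thick journal edges across shaft at plate y=+45, row scan; project points and sample
for y in (.045,.015,-.015):
    pr=[proj(c,m+y*Y+x*X+[0,0,.0475]) for x in np.arange(-.030,.0301,.002)]
    print(y,[int(g[int(round(q[1])),int(round(q[0]))]) if 0<=q[0]<640 else -1 for q in pr])
E
```

```text
base far edge col 205,215,230: [[90, 92, 134, 127, 131, 133, 129, 128, 143, 33, 24, 54, 60, 56, 53, 58], [45, 119, 138, 132, 133, 133, 135, 141, 61, 12, 55, 73, 69, 67, 71, 67]]
row115 L/R [125, 122, 121, 123, 128, 126, 127, 126, 126, 123, 138, 105, 54, 41, 49, 52] [68, 67, 67, 72, 69, 67, 72, 74, 64, 38, 24, 7, 14, 28, 52, 53, 111, 146, 140, 138]
knob row137 [107, 111, 114, 115, 112, 109, 141, 226, 231, 232, 234, 234, 234, 239, 235, 233, 237, 234, 177, 121, 74, 86, 86]
knob col167 [118, 113, 117, 117, 115, 116, 89, 192, 240, 237, 233, 234, 233, 231, 232, 234, 236, 232, 235, 178, 114, 250, 217, 169, 108]
0.045 [187, 188, 185, 187, 187, 174, 173, 92, 84, 110, 199, 200, 207, 224, 229, 221, 216, 198, 192, 179, 174, 156, 155, 123, 91, 197, 203, 227, 130, 91, 100]
0.015 [166, 158, 161, 165, 164, 173, 151, 172, 86, 90, 93, 89, 45, 165, 108, 221, 203, 181, 169, 175, 178, 187, 171, 173, 178, 188, 195, 153, 164, 176, 190]
-0.015 [115, 117, 115, 116, 117, 155, 160, 101, 104, 112, 114, 99, 97, 93, 96, 101, 251, 208, 204, 199, 196, 180, 174, 155, 145, 120, 68, 57, 46, 137, 132]
```

```bash
python3 -c "
from bench import r
print(r.close_job())"
```

```text
the job is handed in; nothing more can be done
None
```

The run-out set-up is built and handed in at about 38 s on the robot clock: blocks and shaft lie on the centre line, the gauge stands on the far side about 3 mm short of its mark (8 mm allowed), its stylus reading was inferred from the geometry, not seen, the hand-in call returned no verdict, and I viewed 16 pictures where 14 were allowed.

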